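Clear the oil bottle out of the lever press and stamp the tag

TASK

A metal tag lies ready on the anvil of the small lever press, but somebody left the oil bottle standing on it, under the raised lever. Take the bottle out, keeping it upright and leaving the lever up, and set it down gently, standing in the round steel drip dish; then stamp the tag by swinging the press lever down to its stop, hold it there for half a second, and let it return fully up. Leave the kidney dish and the spray can where they are.

Things in the scene. Friction and masses are not known exactly. Their poses are not given: they have to be found in the camera images.
- press: Grey bench lever press, fixed to the table. Base 220 x 130 mm (x from -113 to +107 mm in its own frame, top at z = 20 mm), two cheeks with the lever hinge at its rear (+x), front with the lever handle towards -x; z up. Origin on the table near the base's middle.
- anvil (a point): Centre of the top of the press's flat anvil (80 x 76 mm, 28 mm above the table), on which the tag lies and the bottle stands at the start.
- lever_hinge (a point): Point on the lever's hinge axis, in the press's middle plane, 85 mm above the table; the axis is parallel to the press's y.
- lever_bar (a point): Middle of the lever's handle, a T-bar parallel to the press's y, 140 mm long, with a black round grip 19 mm thick from 17 to 67 mm out on either side of the middle; the hinge axis is 190 mm away. The lever arm (26 mm wide, 16 mm thick) runs straight from the hinge to the bar's middle and carries a stamp foot (28 mm across) that stands out 54 mm below the arm, 106 mm from the hinge.
- press_lever (a joint): Lever angle: 0 = up (arm 1.2 rad above level, leaning to the press's -x, bar about 262 mm above the table), 1.2 = down at its stop (arm level, bar 85 mm above the table). A spring pulls it up: about 4 N at the bar when up, 8 N when down.
- oil_bottle: White plastic oil bottle with a pointed red cap, about 0.09 kg: round body 40 mm across and 74 mm tall, cap 20 mm across or less up to 112 mm. Origin at the centre of its underside, z up along the bottle.
- drip_dish: Round shallow steel dish, fixed to the table: 92 mm outside, 84 mm inside, rim 14 mm high, inner floor 5 mm above its origin. Origin at the centre of its underside on the table.
- kidney_dish: Bystander: oblong open steel-white dish, 56 x 148 x 33 mm, long side along its y, origin at the centre of its underside.
- spray_can: Bystander: standing spray can, 62 mm across, 220 mm tall, origin at the centre of its underside.
There are look-alikes about, which are no part of the job. There is more than one size of the drip_dish; the one meant has the size given above.

How it is judged:
By the outcome, as a careful person would: the job done as asked, in the order asked, and still so for the second after the job is handed in, with the robot touching nothing.
It also fails if it takes over 67 s, if anything falls off the work surface, if the arm or the gripper's body presses on something with over 40 N, if the wrist force passes 120 N, or if a joint passes its speed limit or range.

ROBOT

A 6-joint arm with a two-finger parallel gripper is mounted at the origin on a cart in front of the work surface, level with it; the furniture and walls round the work are solid. World frame = base frame: x ahead of the robot, y to its left, z up, the work surface at z = 0. Lengths are in m, angles in rad, forces in N, time in s.
With the tool pointing down it reaches from about 0.275 to 0.825 m from the base axis. Payload 4.9 kg.
Tool frame: the origin (TCP) lies midway between the tips of the shut fingers; the grasp point (between the pads) lies 19 mm behind it (bot.grip_depth is the distance from the TCP to the grasp point, in m); y points along the fingers, x is the direction in which the jaws open and shut, and the axes are right-handed (so a half turn about y gives the same grasp; the last joint's range is limited). The gripper opens to 85 mm and grips with 20 to 120 N. Pads are 22 mm wide; open, the fingers measure 114 mm over their backs; the gripper's body (76 mm by 85 mm) begins 54 mm behind the grasp point. The pads swing forward as they close: fully open they stand 13 mm farther back than shut.
Start: joints at [-1.244, 0.326, -0.193, 1.052, 0, 1.437], TCP at [0.245, -0.493, 0.209] pointing down, gripper open.
Joint ranges: [-2.65, 2.65], [-0.97, 1.79], [-1.3, 1.35], [-1.93, 2.1], [-1.47, 1.37], [-3.14, 3.14]. Speed limits (rad/s): [2.57, 2.57, 3.14, 3.14, 3.14, 3.14].

INTERFACE

Orientations are given as a unit quaternion [w, x, y, z].
In Python, from cell import bot gives the robot as it stands. Calls block until the motion is done:
- bot.move_pose(position, orientation): joint-space move of the TCP to a pose.
- bot.move_linear(position, speed=0.15, rotation=None, until_force=None): straight line of the TCP; rotation=None keeps the orientation; speed is the mean speed in m/s. With until_force (N) it stops when the force on the tool has changed by that much, and returns True; else False.
- bot.goto_joints(angles): joint-space move.
- bot.set_gripper(opening, grasp_force=None): opening from 0.0 (shut) to 1.0 (fully open); grasp_force is the grip in N (None keeps the last); returns when the fingers have stopped.
- bot.wait(seconds).
- bot.solve_ik(position, orientation): joint angles nearest the present ones, or None.
- bot.camera(name): name is "scene" or "top"; returns the picture (400x640x3 uint8, red, green, blue); there is no depth.
- bot.calibration(name): a dict with "mtx" (3x3 intrinsics, pixels), "extrinsics" (4x4, takes a point from world to camera coordinates). Camera axes: x right, y down, z forward; pixel columns grow to the right and rows downward; lengths in m; the calibration is good to about 2 mm. A picture is of the moment at which its call begins. calibration takes no time and is no camera call.
A pose or a line that the arm cannot do raises bot.PlanningError and nothing moves.
- bot.close_job(): hands the job in, once; it reports no verdict.
Trained networks look in the newest picture that a camera, given by its name, has taken for a name from the list of things; names that differ only in an ending like _2 or _b are one class to them, and where a whole thing is asked for, a point or a joint stands for the part that bears it (a point fixed in the world has none). Each returns a list of dicts, best first, with "confidence" (0 to 1); they miss things now and then, are a little off and sometimes report something else, mostly with a low value. They report only what shows in the picture. A call takes as long as a camera call. They do not tell look-alikes from the thing itself.
- bot.search_frame(camera, thing): "bbox" ([left, top, width, height] in pixels, round what is visible of it).
Readings, each from a call of its own:
- bot.read_clock(): time.
- bot.read_joint_positions(): joint angles.
- bot.read_joint_vel(): joint speeds.
- bot.read_joint_efforts(): joint torques, N m.
- bot.read_position(): TCP position.
- bot.read_tool_rot(): TCP orientation.
- bot.read_ft_force(): force on the tool from outside, world axes, zero at the start.
- bot.read_moment(): the same for the moment, N m.
- bot.read_gripper_width(): opening from 0.0 (shut) to 1.0 (fully open).
Only numpy, scipy, OpenCV 4.12 (cv2) and the standard library are available. Lean on these libraries where they do the work, as an engineer would, in place of code of your own. Each camera call takes 0.05 s, during which the arm holds its last target. There are 200 camera calls.

## Working session

There is one attempt and no reset: what is moved stays moved. The work goes in short steps, each a Python script; the robot and the scene stay as the last script left them, time stands still between calls to the robot, and variables do not carry over. Pictures are saved under pics/ and viewed, about 8 in all and at most 12, crops included, and the job is handed in when it is done.

```bash
mkdir -p pics; python3 - <<'E'
from cell import bot
import cv2, numpy as np
for c in ("scene","top"):
    im=bot.camera(c); cv2.imwrite(f"pics/{c}0.png",im[:,:,::-1])
    k=bot.calibration(c); print(c,np.round(k["mtx"],1).tolist(),np.round(k["extrinsics"],3).tolist())
    for t in ("press","lever_bar","oil_bottle","drip_dish","kidney_dish","spray_can"):
        print(t,[([round(v) for v in d["bbox"]],round(d["confidence"],2)) for d in bot.search_frame(c,t)][:5])
print(bot.read_clock())
E
```

```text
scene [[488.0, 0.0, 319.0], [0.0, 488.0, 194.1], [0.0, 0.0, 1.0]] [[-0.624, -0.782, 0.003, 0.484], [-0.325, 0.256, -0.91, 0.332], [0.711, -0.569, -0.414, 0.806], [0.0, 0.0, 0.0, 1.0]]
press [([295, 153, 96, 141], 0.66)]
lever_bar [([308, 154, 62, 74], 0.61), ([294, 154, 97, 140], 0.25)]
oil_bottle [([337, 221, 13, 41], 0.76)]
drip_dish [([249, 264, 28, 16], 0.8)]
kidney_dish [([371, 221, 39, 30], 0.85), ([294, 152, 97, 148], 0.62)]
spray_can [([336, 146, 26, 80], 0.89)]
top [[458.7, 0.0, 318.6], [0.0, 458.7, 195.2], [0.0, 0.0, 1.0]] [[0.021, -0.999, -0.024, 0.12], [-0.997, -0.019, -0.076, 0.613], [0.075, 0.026, -0.997, 1.267], [0.0, 0.0, 0.0, 1.0]]
press [([300, 169, 60, 84], 0.64)]
lever_bar [([300, 174, 61, 39], 0.79), ([301, 170, 61, 83], 0.25)]
oil_bottle [([384, 130, 34, 33], 0.68), ([319, 213, 18, 12], 0.53)]
drip_dish [([239, 201, 30, 32], 0.82), ([264, 167, 25, 25], 0.55)]
kidney_dish [([368, 199, 54, 24], 0.57)]
spray_can [([385, 129, 31, 32], 0.67)]
0.7
```

View pics/scene0.png

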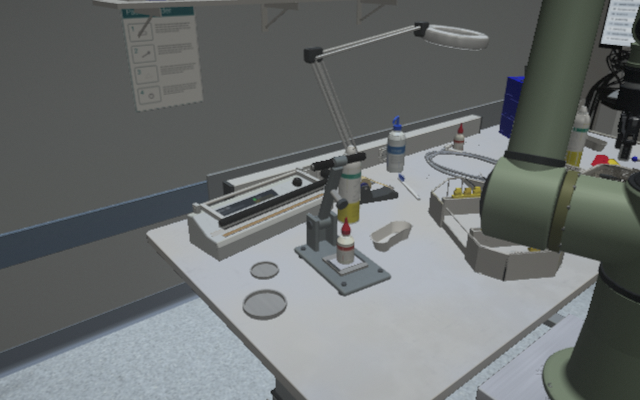

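View pics/top0.png

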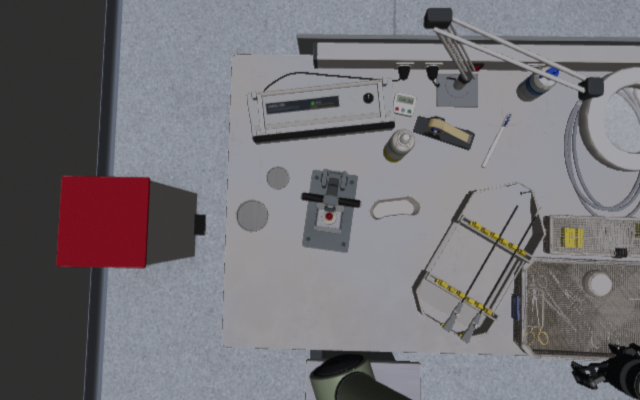

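The scene shows the press at about (343,240), with the bottle under the lever at (345,245). In the top view the press is at (330,210).

Candidates for what I want:
- **Drip dish:** the large dish at top (252,216), or the small one at (277,178).
- **Bottle:** red cap at top (329,216). The other red-capped bottle, at scene (459,138), is far back.

Next I'll check sizes in a close crop.

```bash
cat > h.py <<'E'
from cell import bot
import cv2, numpy as np
def cal(c):
    k=bot.calibration(c); return np.array(k["mtx"]),np.array(k["extrinsics"])
def ray(c,p,z):
    K,E=cal(c); R,t=E[:3,:3],E[:3,3]; o=-R.T@t; d=R.T@np.linalg.inv(K)@[p[0],p[1],1]
    return o+d*(z-o[2])/d[2]
def proj(c,P):
    K,E=cal(c); q=(E[:3,:3]@np.atleast_2d(P).T).T+E[:3,3]; q=q@K.T; return q[:,:2]/q[:,2:]
def tri(ps):
    A=[];
    for c,p in ps.items():
        K,E=cal(c); M=K@E[:3]; A+=[p[0]*M[2]-M[0],p[1]*M[2]-M[1]]
    A=np.array(A); return np.linalg.lstsq(A[:,:3],-A[:,3],rcond=None)[0]
E
python3 - <<'E'
from h import *
t=cv2.imread("pics/top0.png"); s=cv2.imread("pics/scene0.png")
a=cv2.resize(t[155:265,230:365],None,fx=5.9,fy=5.0,interpolation=cv2.INTER_CUBIC)
a=cv2.resize(t[160:260,232:364],None,fx=6,fy=6,interpolation=cv2.INTER_CUBIC); cv2.imwrite("pics/tc.png",a)
cv2.imwrite("pics/sc.png",cv2.resize(s[145:325,235:415],None,fx=3.3,fy=3.3,interpolation=cv2.INTER_CUBIC))
for n,b in (("big",(239,201,30,32)),("small",(264,167,25,25))):
    p=[ray("top",(b[0],b[1]+b[3]/2),.014),ray("top",(b[0]+b[2],b[1]+b[3]/2),.014),ray("top",(b[0]+b[2]/2,b[1]),.014),ray("top",(b[0]+b[2]/2,b[1]+b[3]),.014)]
    print(n,np.linalg.norm(p[0]-p[1]),np.linalg.norm(p[2]-p[3]),np.mean(p,0))
E
```

```text
big 0.08545875670571372 0.0907612319596027 [0.54574988 0.31519294 0.014     ]
small 0.0714913683923999 0.0717063578703614 [0.65388648 0.25418411 0.014     ]
```

View pics/tc.png

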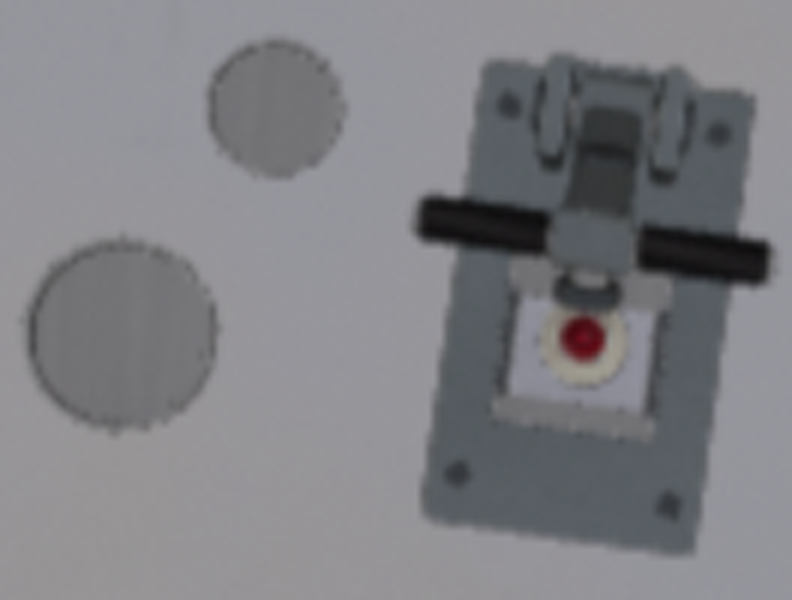

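View pics/sc.png

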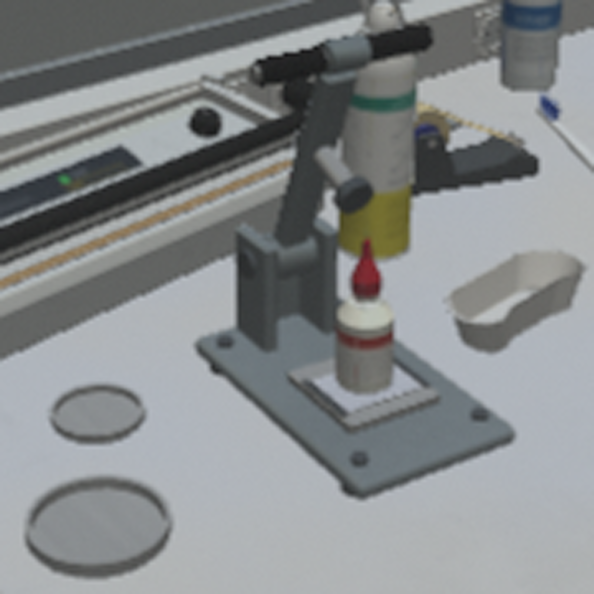

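The large dish, at top (252,216), spans about 190 crop px. That is roughly 90 mm, so it is the 92 mm dish. The bottle cap is at top (329,216) and stands just in front of the stamp foot. The base corners are clear enough for a pose fit.

```bash
cat > loc.py <<'E'
from h import *
from scipy.optimize import least_squares
C=lambda p:(232+p[0]/6-.4,160+p[1]/6-.4)
S=lambda p:(235+p[0]/3.3-.35,145+p[1]/3.3-.35)
# press frame corners: rear-left(+x,+y) ...
obj=np.array([[.107,.065,.02],[.107,-.065,.02],[-.113,-.065,.02],[-.113,.065,.02]])
top=[C(p) for p in [(480,57),(756,92),(694,554),(420,518)]]
sc=[S(p) for p in [(196,343),None,(515,434),(360,495)] if p]; so=obj[[0,2,3]]
def W(v,P):
    c,s=np.cos(v[2]),np.sin(v[2]); return P@np.array([[c,s,0],[-s,c,0],[0,0,1]])+[v[0],v[1],0]
f=lambda v:np.r_[(proj("top",W(v,obj))-top).ravel(),(proj("scene",W(v,so))-sc).ravel()]
r=least_squares(f,[.55,.12,0]); press=r.x
inv=lambda P:(np.array([[np.cos(press[2]),np.sin(press[2])],[-np.sin(press[2]),np.cos(press[2])]])@(np.array(P)[:2]-press[:2]))
if __name__=="__main__":
    print("press",press.round(4),"res",r.fun.round(1))
    b=tri({"top":C((593,240)),"scene":S((347,58))}); print("bar",b.round(4),inv(b).round(4), ray("top",C((593,240)),.265).round(4))
    t=tri({"top":C((583,335)),"scene":S((367,240))}); print("captip",t.round(4),inv(t).round(4),ray("top",C((583,335)),.141).round(4))
    print("body", inv(ray("top",C((584,343)),.103)).round(4), ray("top",C((584,343)),.103).round(4))
    an=np.mean([ray("top",C(p),.028) for p in [(511,262),(672,280),(655,440),(492,418)]],0); print("anvil",an.round(4),inv(an).round(4))
    d=ray("top",C((122,335)),.014); print("dish top",d.round(4),"scene",ray("scene",S((98,521)),.014).round(4))
    print("can",ray("top",(400,146),.22).round(3), "kidney",ray("top",(395,209),.033).round(3))
E
python3 loc.py
```

```text
press [ 0.5708  0.1025 -0.1192] res [ 0.  -0.  -0.5  0.4 -0.7  0.9 -1.   0.3 -1.  -1.3  1.3 -1.3  0.1 -1.5]
bar [0.5826 0.0988 0.26  ] [ 0.0121 -0.0023] [0.5828 0.0994 0.265 ]
captip [0.551  0.1034 0.1401] [-0.0198 -0.0015] [0.5504 0.1028 0.141 ]
body [-0.0225 -0.0028] [0.5481 0.1024 0.103 ]
anvil [0.5471 0.1032 0.028 ] [-0.0236 -0.0021]
dish top [0.55   0.3212 0.014 ] scene [0.5498 0.3249 0.014 ]
can [ 0.718 -0.065  0.22 ] kidney [ 0.575 -0.081  0.033]
```

```bash
cat >> h.py <<'E'
from scipy.spatial.transform import Rotation as Ro
def quat(yaw,tilt,lever=False,flip=1):
    """approach along yaw, pitched down by tilt; jaws horizontal, or in the vertical plane if lever"""
    a=np.array([np.cos(yaw)*np.cos(tilt),np.sin(yaw)*np.cos(tilt),-np.sin(tilt)])
    h=np.array([-np.sin(yaw),np.cos(yaw),0]); v=np.cross(a,h)
    X=flip*(v if lever else h); q=Ro.from_matrix(np.c_[X,a,np.cross(X,a)]).as_quat()
    return a,q[[3,0,1,2]].tolist()
PX,PY,YAW=.5708,.1025,-.119
def pw(x,y,z): # press -> world
    c,s=np.cos(YAW),np.sin(YAW); return np.array([PX+c*x-s*y,PY+s*x+c*y,z])
HX,HY=.081,-.002
def bar(q,y): # lever bar point at joint angle q, y from middle
    e=1.2-q; return pw(HX-.19*np.cos(e),HY+y,.085+.19*np.sin(e))
E
python3 - <<'E'
from h import *
print(bot.read_tool_rot(), bot.read_ft_force(), bot.grip_depth)
ok=lambda p,q:(lambda s:"-" if s is None else np.round(s,2).tolist())(bot.solve_ik(list(p),q))
bp=np.array([.5495,.103,.075])
for flip in(1,-1):
  for td in(10,20,30,40):
    for back in (0,.12):
        a,q=quat(YAW,np.radians(td),False,flip); print("bot",flip,td,back,ok(bp+(.019-back)*a,q))
    a,q=quat(.3,np.radians(td),False,flip); print("dish",flip,td,ok(np.array([.55,.323,.052])+.019*a,q))
for flip in(1,-1):
  for y in(.042,-.042):
    for t0,t1 in((69,10),(69,25),(60,35)):
        for k,t in((0,t0),(1.2,t1)):
            a,q=quat(YAW,np.radians(t),True,flip); print("lev",flip,y,k,t,ok(bar(k,y)+.019*a,q))
E
```

```text
[-0.60097026  0.60098153 -0.37258059  0.37261194] [-0.06182922  0.06934598 -0.09766228] 0.0187
bot 1 10 0 -
bot 1 10 0.12 -
dish 1 10 -
bot 1 20 0 -
bot 1 20 0.12 -
dish 1 20 -
bot 1 30 0 -
bot 1 30 0.12 -
dish 1 30 [0.5, 0.81, -1.18, -1.45, -0.17, 0.1]
bot 1 40 0 [0.18, 0.5, -1.25, -1.03, -0.22, 0.19]
bot 1 40 0.12 -
dish 1 40 [0.48, 0.59, -1.08, -0.97, -0.14, 0.12]
bot -1 10 0 -
bot -1 10 0.12 -
dish -1 10 -
bot -1 20 0 -
bot -1 20 0.12 -
dish -1 20 -
bot -1 30 0 -
bot -1 30 0.12 -
dish -1 30 [0.5, 0.81, -1.18, -1.45, -0.17, -3.04]
bot -1 40 0 [0.18, 0.5, -1.25, -1.03, -0.22, -2.95]
bot -1 40 0.12 -
dish -1 40 [0.48, 0.59, -1.08, -0.97, -0.14, -3.02]
lev 1 0.042 0 69 [0.16, 0.16, -0.4, 0.66, -0.1, 1.84]
lev 1 0.042 1.2 10 -
lev 1 0.042 0 69 [0.16, 0.16, -0.4, 0.66, -0.1, 1.84]
lev 1 0.042 1.2 25 -
lev 1 0.042 0 60 [0.19, 0.08, -0.57, 0.42, -0.15, 1.84]
lev 1 0.042 1.2 35 -
lev 1 -0.042 0 69 [-0.01, 0.1, -0.46, 0.64, -0.04, 1.68]
lev 1 -0.042 1.2 10 -
lev 1 -0.042 0 69 [-0.01, 0.1, -0.46, 0.64, -0.04, 1.68]
lev 1 -0.042 1.2 25 -
lev 1 -0.042 0 60 [0.0, 0.02, -0.64, 0.4, -0.06, 1.68]
lev 1 -0.042 1.2 35 -
lev -1 0.042 0 69 [0.16, 0.16, -0.4, 0.66, -0.1, -1.31]
lev -1 0.042 1.2 10 -
lev -1 0.042 0 69 [0.16, 0.16, -0.4, 0.66, -0.1, -1.31]
lev -1 0.042 1.2 25 -
lev -1 0.042 0 60 [0.19, 0.08, -0.57, 0.42, -0.15, -1.3]
lev -1 0.042 1.2 35 -
lev -1 -0.042 0 69 [-0.01, 0.1, -0.46, 0.64, -0.04, -1.47]
lev -1 -0.042 1.2 10 -
lev -1 -0.042 0 69 [-0.01, 0.1, -0.46, 0.64, -0.04, -1.47]
lev -1 -0.042 1.2 25 -
lev -1 -0.042 0 60 [0.0, 0.02, -0.64, 0.4, -0.06, -1.46]
lev -1 -0.042 1.2 35 -
```

```bash
python3 - <<'E'
from h import *
ok=lambda p,q:(lambda s:None if s is None else np.round(s,2).tolist())(bot.solve_ik(list(p),q))
bp=np.array([.5495,.103,.075])
for yd in(-35,-50,-65,-80,-95):
  for td in(10,20,30):
    a,q=quat(np.radians(yd),np.radians(td)); h=a*[1,1,0]/np.cos(np.radians(td))
    print("bot",yd,td,ok(bp+.019*a,q),ok(bp+.019*a-.13*h,q))
for yd in(-80,-65,-50,-35,-10,10,30):
  for td in(10,20,30):
    a,q=quat(np.radians(yd),np.radians(td))
    print("dish",yd,td,ok(np.array([.55,.323,.052])+.019*a,q))
for y in(.042,-.042):
  for t in(40,45,50,60):
    a,q=quat(YAW,np.radians(t),True); print("lev",y,t,ok(bar(1.25,y)+.019*a,q))
E
```

```text
bot -35 10 [0.56, 1.07, -1.07, -1.71, -1.14, 0.39] [0.88, 0.86, -0.99, -0.71, -1.38, 1.14]
bot -35 20 [0.53, 0.81, -1.07, -1.16, -1.02, 0.64] [0.84, 0.7, -0.98, -0.41, -1.2, 1.24]
bot -35 30 [0.48, 0.61, -1.03, -0.74, -0.88, 0.77] [0.79, 0.56, -0.97, -0.25, -1.02, 1.24]
bot -50 10 [0.6, 0.87, -0.79, -0.57, -1.37, 1.08] [0.87, 0.99, -0.35, 1.0, -1.33, 2.35]
bot -50 20 [0.58, 0.74, -0.76, -0.25, -1.2, 1.23] [0.84, 0.81, -0.49, 0.64, -1.19, 1.97]
bot -50 30 [0.53, 0.63, -0.74, -0.09, -1.02, 1.24] [0.8, 0.68, -0.57, 0.49, -1.04, 1.76]
bot -65 10 [0.6, 1.03, -0.19, 1.09, -1.33, 2.33] [0.81, 1.17, 0.08, 1.6, -1.16, 2.73]
bot -65 20 [0.57, 0.86, -0.34, 0.73, -1.2, 1.96] [0.79, 1.0, -0.06, 1.27, -1.08, 2.4]
bot -65 30 [0.53, 0.74, -0.42, 0.58, -1.04, 1.77] [0.76, 0.86, -0.18, 1.03, -0.96, 2.16]
bot -80 10 [0.56, 1.21, 0.17, 1.67, -1.15, 2.74] [0.74, 1.35, 0.51, 1.98, -0.99, 2.87]
bot -80 20 [0.54, 1.03, 0.02, 1.34, -1.07, 2.42] [0.72, 1.18, 0.35, 1.69, -0.93, 2.63]
bot -80 30 [0.51, 0.89, -0.1, 1.1, -0.96, 2.18] [0.69, 1.03, 0.2, 1.45, -0.85, 2.42]
bot -95 10 [0.51, 1.34, 0.48, 1.98, -0.95, 
[... 687 characters left out ...]
-1.21, 1.32]
dish -35 30 [0.83, 0.76, -0.48, 0.12, -1.03, 1.32]
dish -10 10 [0.82, 1.13, -0.95, -1.76, -0.97, 0.26]
dish -10 20 [0.79, 0.9, -0.97, -1.3, -0.88, 0.46]
dish -10 30 [0.75, 0.72, -0.93, -0.88, -0.76, 0.59]
dish 10 10 None
dish 10 20 [0.6, 1.04, -1.16, -1.82, -0.4, 0.16]
dish 10 30 [0.58, 0.79, -1.14, -1.36, -0.35, 0.21]
dish 30 10 None
dish 30 20 None
dish 30 30 [0.34, 0.82, -1.21, -1.5, 0.16, -0.09]
lev 0.042 40 None
lev 0.042 45 [0.38, 0.36, -1.28, -0.79, -0.35, 1.94]
lev 0.042 50 [0.35, 0.28, -1.21, -0.56, -0.3, 1.94]
lev 0.042 60 [0.3, 0.22, -1.05, -0.18, -0.2, 1.94]
lev -0.042 40 None
lev -0.042 45 None
lev -0.042 50 None
lev -0.042 60 [0.05, 0.16, -1.15, -0.25, -0.09, 1.72]
```

```bash
python3 - <<'E'
from h import *
Y,T=np.radians(-50),np.radians(25); a,q=quat(Y,T); h=np.array([np.cos(Y),np.sin(Y),0])
g=np.array([.5495,.103,.074])+.017*a
bot.move_linear([.245,-.493,.33],.3)
_,qd=quat(0.3,np.radians(85))
w=bot.solve_ik([.36,.10,.36],qd); print(np.round(w,2))
w=bot.solve_ik([.36,.10,.36],q) if w is None else w
bot.goto_joints(w)
bot.move_pose(list(g-.17*h+[0,0,.16]),q)
bot.move_linear(list(g-.13*h),.2)
print(bot.move_linear(list(g),.1,until_force=6), (bot.read_position()-g).round(4), bot.read_clock())
for c in("scene","top"): cv2.imwrite(f"pics/{c}1.png",bot.camera(c)[:,:,::-1])
s=cv2.imread("pics/scene1.png")[140:310,235:415]; t=cv2.imread("pics/top1.png")[150:320,240:420]
cv2.imwrite("pics/c1.png",np.hstack([cv2.resize(v,(396,374),interpolation=cv2.INTER_CUBIC) for v in(s,t)]))
E
```

```text
[ 0.05 -0.15 -0.34  1.29  0.02 -0.25]
False [-0.0001  0.0004  0.0001] 7.8
```

View pics/c1.png

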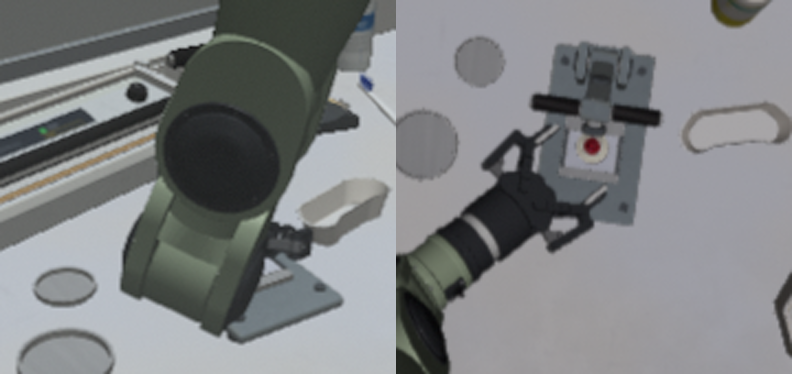

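```bash
python3 - <<'E'
from h import *
f=lambda p:(240+(p[0]-396)/2.2-.3,150+p[1]/2.2-.3)
Y,T=np.radians(-50),np.radians(25); a,q=quat(Y,T); h=np.array([np.cos(Y),np.sin(Y),0])
b=ray("top",f((592,147)),.141); tip=(ray("top",f((558,126)),.07)+ray("top",f((606,187)),.07))/2
print(b,tip,"along",(b-tip)@h,"TCP",bot.read_position(), "tcp-tip",(bot.read_position()-tip)@h)
t=cv2.imread("pics/top1.png")[180:250,270:360]; cv2.imwrite("pics/c2.png",cv2.resize(t,None,fx=7,fy=7,interpolation=cv2.INTER_CUBIC))
E
```

```text
[0.54767078 0.10271203 0.141     ] [0.53793738 0.11503408 0.07      ] along 0.01569574680168898 TCP [0.55935686 0.09166059 0.06686188] tcp-tip 0.031673316543458584
```

View pics/c2.png

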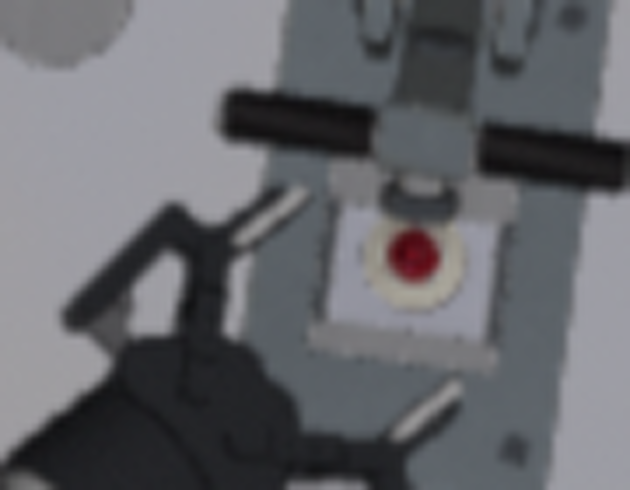

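The top crop shows the open pad tips at (308,188) and (462,385) and the bottle at (413,255). The tips stop about 15 mm short of the bottle axis, so I'll advance 14 mm more, close and check.

```bash
python3 - <<'E'
from h import *
Y,T=np.radians(-50),np.radians(25); a,q=quat(Y,T); h=np.array([np.cos(Y),np.sin(Y),0])
p=bot.read_position()+.014*h
print(bot.move_linear(list(p),.08,until_force=6))
bot.set_gripper(0.0,25); print("w",bot.read_gripper_width()*85, bot.read_ft_force().round(2))
t=bot.camera("top")[:,:,::-1]; cv2.imwrite("pics/top2.png",t)
cv2.imwrite("pics/c3.png",cv2.resize(t[180:250,270:360],None,fx=6,fy=6,interpolation=cv2.INTER_CUBIC)); print(bot.read_clock())
E
```

```text
False
w 37.65030291802412 [-0.86 -0.05  0.39]
8.7583
```

View pics/c3.png

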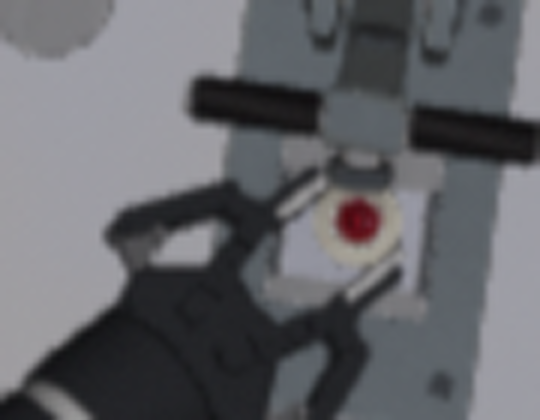

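The closed pads' tips are at crop (325,170) and (402,262), so the bottle at (358,220) is held only at the very tips. I'll regrasp 12 mm deeper, lift slightly, then withdraw.

```bash
python3 - <<'E'
from h import *
Y,T=np.radians(-50),np.radians(25); a,q=quat(Y,T); h=np.array([np.cos(Y),np.sin(Y),0])
bot.set_gripper(0.75)
p=bot.read_position()+.012*h
print("touch",bot.move_linear(list(p),.08,until_force=5))
bot.set_gripper(0.0,30); print("w",bot.read_gripper_width()*85, bot.read_ft_force().round(2))
p=bot.read_position(); p[2]+=.006
bot.move_linear(list(p),.05); print(bot.read_ft_force().round(2))
bot.move_linear(list(p-.15*h),.12)
print(bot.read_ft_force().round(2),bot.read_gripper_width()*85,bot.read_position().round(4),bot.read_clock())
ims=[bot.camera(c)[:,:,::-1] for c in("scene","top")]
for n,i in zip("st",ims): cv2.imwrite(f"pics/{n}3.png",i)
cv2.imwrite("pics/c4.png",np.hstack([cv2.resize(v,(396,374),interpolation=cv2.INTER_CUBIC) for v in(ims[0][140:310,205:385],ims[1][150:320,220:400])]))
E
```

```text
touch False
w 38.02679102166288 [0.73 0.31 1.12]
[-1.07 -0.97 -0.78]
[-0.3   0.59 -1.02] 37.79615043244221 [0.4797 0.1865 0.0729] 11.45
```

View pics/c4.png

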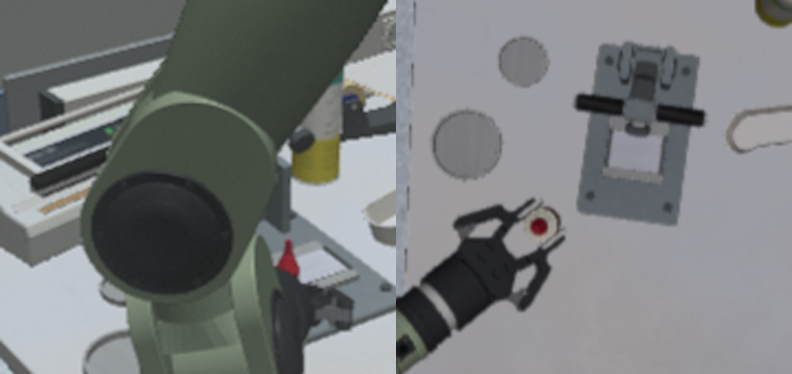

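The bottle is held upright between the pads at top crop (539,226), the tag on the anvil is clear, and the lever is up. The large dish is at crop (467,144). I'll get the bottle-to-TCP offset from this picture and place it.

```bash
python3 - <<'E'
from h import *
p=bot.read_position()
b=ray("top",(220+(539-396)/2.2-.3,150+226/2.2-.3),.147)
off=(p-b)[:2]; print("bottle",b.round(4),"off",off.round(4))
tgt=np.r_[np.array([.55,.3225])+off,0]
p[2]=.125; bot.move_linear(list(p),.15)
bot.move_linear(list(tgt+[0,0,.125]),.15)
bot.move_linear(list(tgt+[0,0,.055]),.1)
ims=[bot.camera(c)[:,:,::-1] for c in("scene","top")]
print(bot.read_ft_force().round(2),bot.read_gripper_width()*85,bot.read_clock())
cv2.imwrite("pics/c5.png",np.hstack([cv2.resize(v,(396,374),interpolation=cv2.INTER_CUBIC) for v in(ims[0][160:330,185:365],ims[1][160:250,220:315])]))
E
```

```text
bottle [0.4545 0.2124 0.147 ] off [ 0.0252 -0.026 ]
[ 0.19  0.17 -0.86] 37.59589207621816 14.125
```

View pics/c5.png

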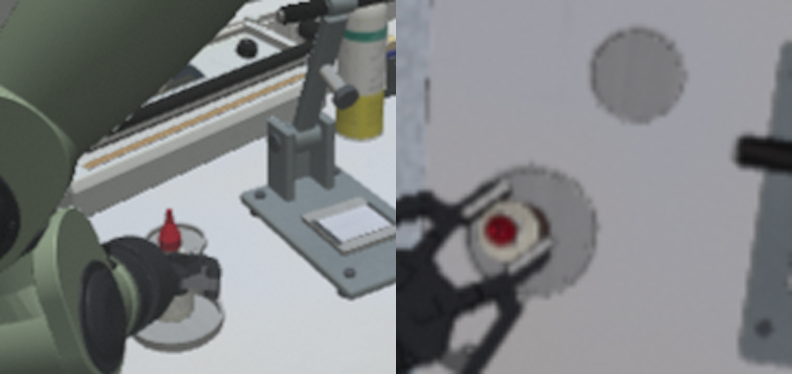

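The bottle hovers upright over the dish. In the top crop the dish centre is (533,231) and the body top is (512,230), which is centred once height parallax is taken off. I'll lower it gently and release.

```bash
python3 - <<'E'
from h import *
Y=np.radians(-50); h=np.array([np.cos(Y),np.sin(Y),0])
print(ray("top",(220+(501-396)/4.17-.4,160+230/4.155-.4),.129).round(4))
p=bot.read_position(); z0=p[2]
print(bot.move_linear([p[0],p[1],.030],.025,until_force=2.0), bot.read_position().round(4), bot.read_ft_force().round(2))
bot.set_gripper(0.6); bot.wait(.2); bot.set_gripper(1.0)
p=bot.read_position()
bot.move_linear(list(p-.09*h),.12)
p=bot.read_position(); bot.move_linear(list(p+[0,0,.25]),.25)
ims=[bot.camera(c)[:,:,::-1] for c in("scene","top")]; print(bot.read_clock(),bot.read_position())
for c in("scene","top"): print(c,[(d["bbox"],d["confidence"]) for d in bot.search_frame(c,"oil_bottle")])
cv2.imwrite("pics/s6.png",ims[0])
cv2.imwrite("pics/c6.png",np.hstack([cv2.resize(v,(396,374),interpolation=cv2.INTER_CUBIC) for v in(ims[0][160:330,205:385],ims[1][160:250,220:315])]))
E
```

```text
[0.5476 0.3202 0.129 ]
True [0.5756 0.2965 0.0439] [-0.34  1.78  4.25]
17.775 [0.51710481 0.36438505 0.29133831]
scene [([250.9, 260.3, 18.5, 53.1], 0.7)]
top [([237.2, 207.3, 20.7, 16.7], 0.59)]
```

View pics/c6.png

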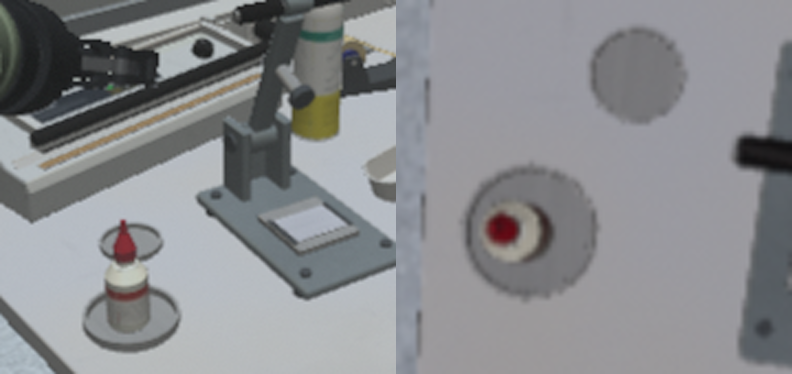

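The bottle stands free and upright in the large dish, at scene crop (127,290) and top crop (530,230). The tag on the anvil is clear and the lever is up. Next is the lever: a loose cage around the left grip that follows the arc.

```bash
cat >> h.py <<'E'
def levpose(k,y=.042,back=.0,depth=.035):
    t=np.radians(69-21*min(max(k,0)/1.2,1)); a,q=quat(YAW,t,True,1); return list(bar(k,y)+(depth-back)*a),q
E
python3 - <<'E'
from h import *
for k in np.linspace(0,1.3,7):
    s=bot.solve_ik(*levpose(k)); print(round(k,2),None if s is None else np.round(s,2).tolist())
p=bot.read_position(); bot.move_linear(list(p+[0,0,.12]),.25)
pp,q=levpose(0,back=.17); print("pre",np.round(pp,3)); bot.move_pose(pp,q)
print("touch",bot.move_linear(levpose(0)[0],.12,until_force=4), bot.read_ft_force().round(2))
bot.set_gripper(.33); print(bot.read_gripper_width()*85,bot.read_ft_force().round(2),bot.read_clock())
ims=[bot.camera(c)[:,:,::-1] for c in("scene","top")]
cv2.imwrite("pics/c7.png",np.hstack([cv2.resize(v,(396,374),interpolation=cv2.INTER_CUBIC) for v in(ims[0][120:255,270:413],ims[1][150:255,280:391])]))
E
```

```text
0.0 [0.16, 0.18, -0.41, 0.63, -0.1, 1.83]
0.22 [0.19, 0.1, -0.58, 0.47, -0.13, 1.86]
0.43 [0.23, 0.06, -0.75, 0.29, -0.16, 1.88]
0.65 [0.27, 0.05, -0.9, 0.09, -0.2, 1.9]
0.87 [0.31, 0.1, -1.04, -0.16, -0.25, 1.92]
1.08 [0.34, 0.22, -1.17, -0.46, -0.29, 1.93]
1.3 [0.35, 0.4, -1.23, -0.74, -0.31, 1.93]
pre [0.54  0.147 0.388]
touch False [0.46 0.06 0.34]
28.04490685067636 [-1.05 -0.48  0.01] 21.625
```

View pics/c7.png

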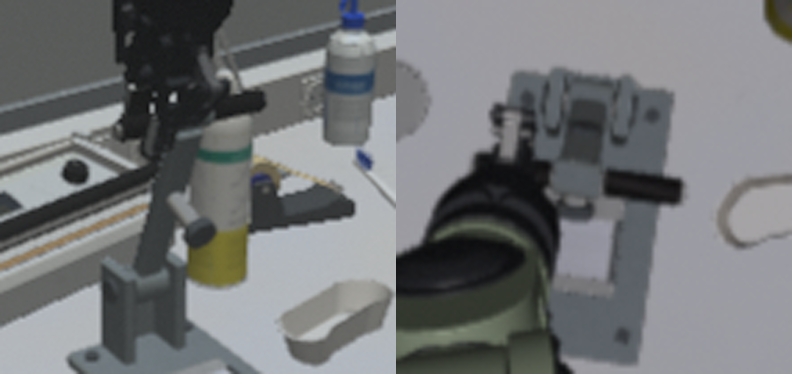

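The fingers straddle the left grip: the bar end shows at scene crop (128,128) and the fingers at (150,135). I'll swing a first bit and check by force.

```bash
python3 - <<'E'
from h import *
for k in (.1,.2,.3,.4):
    p,q=levpose(k); bot.move_linear(p,.08,rotation=q); print(k,bot.read_ft_force().round(1))
print(bot.read_clock())
im=bot.camera("scene")[:,:,::-1]; cv2.imwrite("pics/s8.png",im)
for t in("lever_bar","press_lever"): print(t,[(np.round(d["bbox"]).tolist(),round(d["confidence"],2)) for d in bot.search_frame("scene",t)])
for k in(0,.4): print(k,proj("scene",[bar(k,.07),bar(k,-.07)]).round(0).tolist())
E
```

```text
0.1 [ 4.7 -1.1  1.4]
0.2 [ 4.7 -0.6  2.6]
0.3 [4.7 0.2 2.1]
0.4 [4.5 1.9 2.8]
23.225
lever_bar [([312.0, 177.0, 73.0, 50.0], 0.59), ([370.0, 220.0, 40.0, 31.0], 0.52)]
press_lever [([315.0, 181.0, 61.0, 49.0], 0.61)]
0 [[312.0, 167.0], [365.0, 156.0]]
0.4 [[328.0, 196.0], [382.0, 182.0]]
```

The ~5 N spring force and the detected bar position both match the lever following the hand. I'll carry on to the stop, hold and return.

```bash
python3 - <<'E'
from h import *
for k in (.55,.7,.85,1.0,1.1,1.17):
    p,q=levpose(k); bot.move_linear(p,.08,rotation=q); print(k,bot.read_ft_force().round(1))
p,q=levpose(1.2); p0=bot.read_position()
hit=bot.move_linear(list(np.array(p)-[0,0,.022]),.03,rotation=q,until_force=16)
f=bot.read_ft_force(); print("hit",hit,(bot.read_position()-p).round(4),f.round(1),bot.read_clock())
bot.wait(.8); print(bot.read_ft_force().round(1))
im=bot.camera("scene")[:,:,::-1]; cv2.imwrite("pics/s9.png",im)
cv2.imwrite("pics/t9.png",bot.camera("top")[:,:,::-1])
E
```

```text
0.55 [3.1 1.7 4.5]
0.7 [3.1 0.3 4.2]
0.85 [ 6.  -0.4  4.8]
1.0 [ 8.9 -0.3  5.5]
1.1 [9.5 0.8 4.9]
1.17 [9.6 1.1 7.1]
hit True [ 0.0085  0.0007 -0.0109] [ 1.7 -1.   7.8] 26.7417
[ 1.5 -0.8  7.3]
```

```bash
python3 - <<'E'
from h import *
print(bot.read_position(),levpose(1.2)[0],levpose(1.17)[0],bot.read_tool_rot(),levpose(1.2)[1],bot.read_gripper_width())
s=cv2.imread("pics/s9.png");t=cv2.imread("pics/t9.png")
cv2.imwrite("pics/c9.png",np.hstack([cv2.resize(v,(396,420),interpolation=cv2.INTER_CUBIC) for v in(s[190:302,290:396],t[165:271,280:380])]))
print("scene pred bar down",((proj("scene",[bar(1.2,.07),bar(1.2,0),bar(1.2,-.07)])-[290,190])*[396/106,420/112]).round().tolist())
print("top pred",((proj("top",[bar(1.2,.07),bar(1.2,0),bar(1.2,-.07)])-[280,165])*3.96+[396,0]).round().tolist())
print("scene at 1.1",((proj("scene",[bar(1.1,.07),bar(1.1,0),bar(1.1,-.07)])-[290,190])*[396/106,420/112]).round().tolist())
E
```

```text
[0.49966816 0.153219   0.04896364] [np.float64(0.4905735822703469), np.float64(0.15237716599805645), np.float64(0.058989931108291205)] [np.float64(0.49042085414941483), np.float64(0.15239542692358912), np.float64(0.06447557801767595)] [-0.64196131  0.67112834  0.21771279  0.30012258] [-0.6439041954650379, 0.6740415303011427, 0.21370076141486682, 0.29221120283541885] 0.33381672541799834
scene pred bar down [[196.0, 286.0], [298.0, 251.0], [393.0, 218.0]]
top pred [[468.0, 319.0], [571.0, 333.0], [674.0, 348.0]]
scene at 1.1 [[195.0, 256.0], [298.0, 221.0], [394.0, 189.0]]
```

View pics/c9.png

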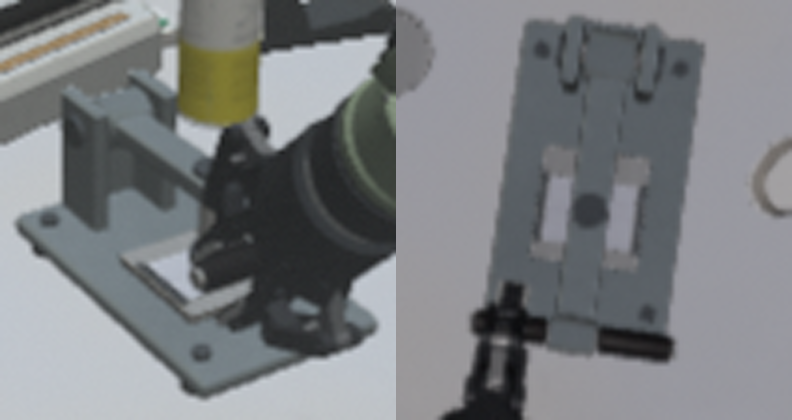

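The lever is nearly down: the bar's left end is at scene crop (200,270), against (196,286) predicted for the stop and (195,256) for 1.1 rad, so about 1.15 rad. I'll grip the bar lightly, which also lifts the lower finger away from the base, and press down in small steps until it goes stiff.

```bash
python3 - <<'E'
from h import *
bot.set_gripper(0.0,30); print(bot.read_gripper_width()*85,bot.read_ft_force().round(1),bot.read_position().round(4),bot.read_clock())
p=bot.read_position()
for i in range(1,8):
    hit=bot.move_linear(list(p-[0,0,.002*i]),.02,until_force=14); f=bot.read_ft_force()
    print(i,hit,bot.read_position().round(4),f.round(1))
    if hit or f[2]>20: break
bot.camera("scene")
E
```

```text
18.053468911281346 [ 9.1 -4.9  8.2] [0.5027 0.1528 0.0509] 27.875
1 True [0.5026 0.1529 0.0496] [-4.7  0.5  8.4]
```

```bash
python3 - <<'E'
from h import *
p=bot.read_position()
for i in range(1,9):
    bot.move_linear(list(p-[0,0,.0015*i]),.02); bot.wait(.1); f=bot.read_ft_force()
    print(i,(bot.read_position()-p).round(4),f.round(1),bot.read_moment().round(2))
    if np.linalg.norm(f)>28: break
bot.wait(.2); im=bot.camera("scene")[:,:,::-1]; cv2.imwrite("pics/s10.png",im); cv2.imwrite("pics/t10.png",bot.camera("top")[:,:,::-1])
print(bot.read_clock(), [np.round(d["bbox"]).tolist() for d in bot.search_frame("scene","press_lever")])
E
```

```text
1 [ 0.0002  0.0001 -0.001 ] [-0.5  1.1  9.9] [-0.01 -0.56  0.12]
2 [ 0.0003  0.     -0.0015] [-7.9  2.  20.3] [-0.11 -1.05  0.06]
3 [ 0.0006  0.     -0.0022] [-12.    0.9  28.8] [-0.23 -1.36  0.13]
29.5917 [[315.0, 217.0, 40.0, 54.0]]
```

```bash
python3 - <<'E'
from h import *
P=bot.read_position(); w,x,y,z=bot.read_tool_rot(); R=Ro.from_quat([x,y,z,w]).as_matrix()
for k in(1.05,1.1,1.15,1.2,1.23): print(k,(R.T@(bar(k,.042)-P)).round(4))
print(bot.read_ft_force().round(1),bot.read_gripper_width()*85)
g=lambda f:cv2.cvtColor(cv2.imread(f),cv2.COLOR_BGR2GRAY)
a,b=g("pics/s9.png"),g("pics/s10.png")
for (u,v,s) in((343,262,6),(343,262,9),(322,232,10)):
    r=cv2.matchTemplate(cv2.resize(b[v-25:v+26,u-25:u+26],None,fx=8,fy=8,interpolation=3),cv2.resize(a[v-s:v+s+1,u-s:u+s+1],None,fx=8,fy=8,interpolation=3),5)
    _,m,_,l=cv2.minMaxLoc(r); print((u,v,s),round(m,3),"shift",l[0]/8-25+s,l[1]/8-25+s)
# lever-arm top edge profile down column where arm is seen
for c in(330,335): print(c,a[222:262:2,c].tolist(),b[222:262:2,c].tolist())
E
```

```text
1.05 [ 0.0209 -0.0711 -0.0017]
1.1 [ 0.0135 -0.065  -0.0018]
1.15 [ 0.0065 -0.0587 -0.0019]
1.2 [-0.0002 -0.0519 -0.0019]
1.23 [-0.0041 -0.0477 -0.002 ]
[-12.4   1.5  29.3] 18.087858233335716
(343, 262, 6) 0.913 shift 0.0 2.0
(343, 262, 9) 0.858 shift 0.0 1.0
(322, 232, 10) 0.99 shift 0.0 0.0
330 [127, 126, 126, 126, 87, 66, 61, 65, 64, 64, 67, 111, 124, 125, 124, 124, 129, 151, 150, 174] [127, 126, 126, 129, 107, 67, 62, 66, 64, 64, 67, 110, 125, 125, 124, 125, 130, 150, 150, 173]
335 [79, 99, 125, 126, 124, 122, 76, 64, 70, 77, 78, 78, 116, 125, 124, 126, 150, 150, 169, 186] [78, 94, 127, 126, 125, 126, 100, 66, 68, 79, 78, 78, 116, 125, 125, 126, 150, 150, 170, 185]
```

Lever-down is confirmed numerically. The bar sits centred between the pads at q ≈ 1.20, the force has gone stiff (about 8 N per 0.7 mm), and the bar's image moved down 1–2 px. I'll hold, then ease it back up.

```bash
python3 - <<'E'
from h import *
bot.wait(.7); print("hold",bot.read_ft_force().round(1),bot.read_clock())
bot.set_gripper(.33); print(bot.read_ft_force().round(1))
for k in(1.1,1.0,.85,.7,.55,.4,.25,.1,0.0):
    p,q=levpose(k,depth=.05); bot.move_linear(p,.09,rotation=q); print(k,bot.read_ft_force().round(1))
bot.wait(.2); bot.set_gripper(1.0); print(bot.read_ft_force().round(1))
bot.move_linear(levpose(0,depth=.05,back=.18)[0],.12)
bot.wait(.5)
print(bot.read_clock(),bot.read_ft_force().round(1))
for c in("scene","top"):
    cv2.imwrite(f"pics/{c}11.png",bot.camera(c)[:,:,::-1])
    for t in("lever_bar","press","oil_bottle","kidney_dish","spray_can"): print(c,t,[(np.round(d["bbox"]).tolist(),round(d["confidence"],2)) for d in bot.search_frame(c,t)][:2])
E
```

```text
hold [-13.1   0.6  28.9] 30.3417
[ 2.6 -0.1  8.9]
1.1 [8.3 2.  5.6]
1.0 [12.9  0.3  3.4]
0.85 [13.8 -1.6  0.6]
0.7 [11.  -1.7 -0.4]
0.55 [ 6.9 -0.6  1.8]
0.4 [ 3.  -0.2  3.6]
0.25 [ 1.9 -0.4  4.8]
0.1 [ 2.4 -0.2  4.4]
0.0 [-0.4 -0.6 -1.5]
[-0.3  0.2  0.3]
37.2833 [ 0.6 -0.4  0.6]
scene lever_bar [([311.0, 154.0, 58.0, 74.0], 0.93)]
scene press [([296.0, 150.0, 94.0, 145.0], 0.82)]
scene oil_bottle [([250.0, 262.0, 20.0, 49.0], 0.56)]
scene kidney_dish [([372.0, 220.0, 38.0, 31.0], 0.63)]
scene spray_can [([338.0, 146.0, 22.0, 77.0], 0.75)]
top lever_bar [([309.0, 174.0, 53.0, 38.0], 0.75)]
top press [([309.0, 169.0, 53.0, 84.0], 0.98)]
top oil_bottle [([238.0, 210.0, 20.0, 12.0], 0.71)]
top kidney_dish [([370.0, 199.0, 53.0, 25.0], 0.65)]
top spray_can [([381.0, 131.0, 34.0, 34.0], 0.76)]
```

```bash
python3 - <<'E'
from h import *
g=lambda f:cv2.cvtColor(cv2.imread(f),cv2.COLOR_BGR2GRAY)
def sh(c,u,v,s):
    a,b=g(f"pics/{c}0.png"),g(f"pics/{c}11.png"); r=cv2.matchTemplate(cv2.resize(b[v-s-8:v+s+9,u-s-8:u+s+9],None,fx=8,fy=8,interpolation=3),cv2.resize(a[v-s:v+s+1,u-s:u+s+1],None,fx=8,fy=8,interpolation=3),5)
    _,m,_,l=cv2.minMaxLoc(r); return round(m,3),l[0]/8-8,l[1]/8-8
for n,x in {"bar":("scene",355,158,10),"foot":("scene",340,203,8),"kidney":("scene",390,235,18),"can":("scene",348,190,18),"bar top":("top",350,203,9),"kidney top":("top",395,209,20)}.items(): print(n,sh(*x))
bot.close_job()
E
```

```text
bar (0.999, 0.0, 0.0)
foot (1.0, 0.0, 0.0)
kidney (1.0, 0.0, 0.0)
can (0.999, 0.0, 0.0)
bar top (1.0, 0.0, 0.0)
kidney top (0.999, 0.0, 0.0)
the job is handed in; nothing more can be done
```

The job is done and handed in at about 38 s on the robot's clock, but I never saw a picture of the lever at its stop.

**What I did:** I took the bottle out from under the raised lever and set it down by force contact (about 4 N), upright in the large drip dish. I then swung the press lever down to its stop, held it there for at least 0.7 s and eased it back up. The arm was clear of everything when I handed in.

**Final checks:** Matching the first and last pictures showed no shift in the lever bar, stamp foot, kidney dish or spray can. The detector still found the bottle standing in the dish, and the tool force was about zero.

**What went wrong or disagreed:**
- **Bottle grasp:** the fingertips looked roughly 20 mm shorter than the tool data implied. My first grip held the bottle only at the tips, so I regrasped 12 mm deeper.
- **Lever stop:** the first push stopped at about 1.15 rad. I gripped the bar and pressed on until it went stiff, at about 29 N vertically. I put it at 1.20 rad from the hand's position and that stiffness, having used up my picture views.

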